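# Interleave and lock glass film holders in a storage cradle

### The arm

A 7-joint arm with a two-finger parallel gripper is mounted at the origin on the work surface; the furniture and walls round the work are solid. World frame = base frame: x ahead of the robot, y to its left, z up, the work surface at z = 0. Lengths are in m, angles in rad, forces in N, time in s.
With the tool pointing down it reaches from about 0.425 to 0.925 m from the base axis. Payload 6.8 kg.
Tool frame: the origin (TCP) lies midway between the tips of the shut fingers; the grasp point (between the pads) lies 19 mm behind it (r.grip_depth is the distance from the TCP to the grasp point, in m); z points along the fingers, y is the line along which they close (so a half turn about z gives the same grasp; the last joint's range is limited). The gripper opens to 85 mm and grips with 20 to 120 N. Pads are 22 mm wide; open, the fingers measure 114 mm over their backs; the gripper's body (76 mm by 85 mm) begins 54 mm behind the grasp point. The pads swing forward as they close: fully open they stand 13 mm farther back than shut.
Start: joints at [1.064, 0.477, 0.022, 1.555, -0.011, 1.109, -0.083], TCP at [0.262, -0.622, 0.231] pointing down, gripper open.
Joint ranges: [-2.96, 2.96], [-0.34, 2.1], [-1.41, 1.46], [0.24, 2.44], [-1.37, 4.51], [0.17, 1.92], [-2.96, 2.96]. Speed limits (rad/s): [2.39, 2.39, 3.14, 3.14, 3.14, 3.14, 3.14].

### API

Orientations are given as a rotation vector (axis times angle).
In Python, from bench import telemetry, grab_frame, calibration, order, silhouettes, r gives the robot as it stands.
- The arm moves only by the tool apply_moves, never from a script. Its argument "moves" is a list of rows, each a list of 7 numbers: the turn, a rotation vector about the tool's x, y, z scaled (see below), then the shift along the tool's x, y, z scaled (see below), then the opening, from -1 (shut) to 1 (fully open). A call has exactly 8 rows; each row shifts and turns the commanded pose from where the row before left it, along the tool's axes as they then stand; what a row does not reach is not made up. The controller multiplies each number of a shift by 1000 mm and each number of a turn by 6 degrees. A row lasts 1/12 s, in which the tool goes at most 41.7 mm and 7.16 degrees, less where a joint would pass 70% of its speed; a pose out of reach is approached as far as the arm can. A call with a number of a shift or a turn outside -1 to 1 is refused whole. A call with a gripper value outside its range is refused whole. The fingers move at their own pace and stop on an object; "grip_force" is the grip in N (left out, the last holds). Time passes only in rows, so rows that do not move let the fingers close, or fill a call up. It gives the time, the measured TCP pose, the force, the opening and the grip force at its end, in the units of the state.
- telemetry.get_obs(): the state, without advancing time (a new reading comes with each control period).
- grab_frame(name): name is "scene" or "top" or "wrist"; returns the picture (384x512x3 uint8, blue, green, red); there is no depth.
- calibration(name): a dict with "fx", "fy", "cx", "cy" (pixels), "k1" (the pictures are not rectified: a ray, as slopes to the right and down, at radius r is drawn at 1 + k1 r^2 times it, then the intrinsics apply), "world_from_camera" (4x4, takes a point from camera to world coordinates); the wrist camera has in their place "mount" (4x4, takes a point from camera to tool coordinates, whose origin is the TCP and whose axes are the flange's). Camera axes: x right, y down, z forward; pixel columns grow to the right and rows downward; lengths in m; the calibration is good to about 2 mm. A picture is of the moment at which its call begins: read the wrist's pose just before it. calibration takes no time and is no camera call.
- order.hand_in(): hands the job in; it is judged then, once.
Trained networks look in the newest picture that a camera, given by its name, has taken for a name from the list of things; names that differ only in an ending like _2 or _b are one class to them, and where a whole thing is asked for, a point or a joint stands for the part that bears it (a point fixed in the world has none). Each returns a list of dicts, best first, with "p" (0 to 1); they miss things now and then, are a little off and sometimes report something else, mostly with a low value. They report only what shows in the picture. A call takes as long as a camera call.
- silhouettes(thing, camera): "mask" (384x512 bool, what is visible of it) and "extent" ([centre column, centre row, width, height] in pixels, round what is visible of it).
The state is a dict: "clock": time; "joints": joint angles; "qvel": joint speeds; "tau": joint torques, N m; "tcp_pos": TCP position; "orientation": TCP orientation; "contact_force": force on the tool from outside, world axes, zero at the start; "moment": the same for the moment, N m; "grip_width": finger opening in m; "gripper_force": force on a finger pad.
Only numpy, scipy, OpenCV 4.12 (cv2) and the standard library are available. Lean on these libraries where they do the work, as an engineer would, in place of code of your own. Each camera call takes 0.05 s, during which the arm holds its last target. There are 200 camera calls.

### The job

Pack the second glass film holder away in the storage cradle: lay the brown card flat on the holder that is already in there, then set the other holder flat on the card without dropping it, so that glass never touches glass. Then lock the stack in by pushing the flat steel pin with the red handle through the slots in both ends of the cradle until its handle is up against the end plate, and leave the things standing round about where they are.

Things in the scene. Friction and masses are not known exactly. Their poses are not given: they have to be found in the camera images.
- cradle: storage cradle fixed to the table: blue base 92 x 172 mm, its cork top at z = 10 mm, and an steel end plate at each end. Origin: centre of the underside; x across, y along. Space for the stack: 65 (x) x 125 (y) mm. At its corners 3 mm sheet guides reach 20 mm in along the long sides and flare out at the top, 39 mm high; between them the long sides are open for fingers.
- slot_right (a point): centre of the slot in the end plate at the cradle's -y end, on the plate's outer face (y = -70.5 mm), 42 mm above the table. Plate 71 mm wide, 8 mm thick, 60 mm high with a round top edge; slot 19 mm wide, from z = 36 to 48.5 mm. The slots face each other; the pin may go in from either end.
- slot_left (a point): centre of the slot in the end plate at the cradle's +y end, on the plate's outer face (y = +70.5 mm), 42 mm above the table. Plate 71 mm wide, 8 mm thick, 60 mm high with a round top edge; slot 19 mm wide, from z = 36 to 48.5 mm. The slots face each other; the pin may go in from either end.
- holder_a: glass film holder that already lies in the cradle: black frame with a glass window and a brown film strip, 60 (x) x 120 (y) x 9 (z) mm. Origin: centre of the underside.
- holder_b: the second glass film holder, lying on the table, just like the first: 60 (x) x 120 (y) x 9 (z) mm, 0.14 kg. Origin: centre of the underside; the two sides and the two ends are alike.
- card: stiff brown double-wall interleaf card, lying on the table, 60 (x) x 120 (y) x 7 (z) mm, 0.03 kg. Origin: centre of the underside.
- pin: loose flat locking pin lying on the table, 0.11 kg: steel blade 14 mm wide (x), 8 mm thick (z), 155 mm long with a round nose, pointing along +y from the origin; red handle 16 mm wide, 38 mm long (y = -38 mm to 0), 24 mm high, its underside level with the blade's. Origin: on the underside where the blade meets the handle's front face, which stops against the end plate.
- pin_grip (a point): centre of the pin's red handle, 14 mm above its underside, 19 mm behind the handle's front face
- pin_tip (a point): tip of the pin's nose, at half the blade's thickness
- loupe: bystander: loupe with a black eyepiece and a clear skirt, 47 mm in diameter, 42 mm high. Origin: centre of the underside.
- blower: bystander: black rubber blower standing with its red nozzle up, 61 mm in diameter, 112 mm high. Origin: centre of the underside.
- reel: bystander: white film reel standing on its flange, 69 mm in diameter, 43 mm high. Origin: centre of the underside.

How it is judged:
On the way, in this order (a step that is already met when the one before it is completed fails the run):
1. the card lies flat on the first holder in the cradle, let go (z of card in the frame of cradle between 0.016 and 0.022 m and horizontal distance between card and cradle below 0.008 m and angle between card's own z axis and vertical below 0.04 rad and contact force between card and the fingers below 0.05 N), for 0.2 s.
2. the second holder lies flat on the card in the cradle, let go (z of holder_b in the frame of cradle between 0.0225 and 0.029 m and horizontal distance between holder_b and cradle below 0.008 m and angle between holder_b's own z axis and vertical below 0.04 rad and contact force between holder_b and the fingers below 0.05 N), for 0.2 s.
At the end, for the whole second after the job is handed in: First holder, card and second holder lie in the cradle in that order, flat (0.04 rad), within 8 mm of its middle and 0.12 rad of its long axis; the pin runs through both end plates, handle within 6 mm of the plate; all at rest; bystanders moved under 30 mm (z of holder_a in the frame of cradle below 0.013 m and horizontal distance between each of holder_a, card, holder_b and cradle below 0.008 m and z of card in the frame of cradle between 0.016 and 0.022 m and angle between the y axis of each of card, holder_b and the y axis of cradle, either way round below 0.12 rad and z of holder_b in the frame of cradle between 0.0225 and 0.029 m and angle between holder_b's own z axis and vertical below 0.04 rad and z of pin in the frame of cradle between 0.03 and 0.046 m and angle between the y axis of pin and the y axis of cradle, either way round below 0.08 rad and x of pin in the frame of cradle between -0.008 and 0.008 m and ((y of pin in the frame of cradle above -0.0765 m and y of pin_tip in the frame of cradle above 0.0745 m) or (y of pin in the frame of cradle below 0.0765 m and y of pin_tip in the frame of cradle below -0.0745 m)) and linear speed of each of holder_b, pin below 0.02 m/s); the robot touches nothing.
It fails at once if the glass holders touch each other (contact force between holder_a and holder_b above 0.3 N).
It fails at once if the second holder is dropped (falls free by more than about 15 mm) (contact force between holder_b and anything else below 0.02 N and linear speed of holder_b above 0.55 m/s).
It fails at once if a bystander (loupe, blower or film reel) is moved by more than 30 mm (distance of any of loupe, blower, reel from where it was at the start of the episode above 0.03 m).
It also fails if it takes over 70 s, if anything falls off the work surface, if the arm or the gripper's body presses on something with over 40 N, if the wrist force passes 120 N, or if a joint passes its speed limit or range.

## Working session

There is one attempt and no reset: what is moved stays moved. The work goes in short steps, Python scripts to look and compute and a tool call to move; the robot and the scene stay as the last step left them, time stands still between calls to the robot, and variables do not carry over. Pictures are saved under pics/ and viewed, at most 10 in all, crops included, and the job is handed in when it is done.

Besides the shell and the picture viewer there is one more tool, called after "Emit:" as name([rows], argument=value, ...), one row to a line, values as JSON. apply_moves: Moves the arm, as the interface text tells. Its arguments: {"type":"object","properties":{"moves":{"type":"array"},"grip_force":{"type":"number"}},"required":["moves"]}

```bash
ls; mkdir -p pics; python3 - <<'E'
from bench import telemetry, grab_frame, calibration, order, silhouettes, r
import cv2,numpy as np
o=telemetry.get_obs();print({k:np.round(v,3) for k,v in o.items()})
for n in["scene","top","wrist"]:
    c=calibration(n);print(n,{k:np.round(v,4).tolist() for k,v in c.items()})
a=grab_frame("top");b=grab_frame("scene")
cv2.imwrite("pics/top.png",a);cv2.imwrite("pics/scene.png",b)
for cam in["top","scene"]:
  for t in["cradle","holder_b","card","pin","loupe","blower","reel"]:
    print(cam,t,[(round(float(d["p"]),2),np.round(d["extent"]).tolist(),int(d["mask"].sum())) for d in silhouettes(t,cam)[:4]])
E
```

```text
pics
{'clock': np.float64(0.0), 'joints': array([ 1.064,  0.478,  0.022,  1.556, -0.011,  1.109, -0.083]), 'qvel': array([ 0.001, -0.   ,  0.   ,  0.   , -0.   ,  0.   , -0.   ]), 'tau': array([-1.0000e-03, -5.9646e+01,  1.6070e+00, -2.8121e+01,  1.2000e-02,
        9.0000e-03,  0.0000e+00]), 'tcp_pos': array([ 0.262, -0.622,  0.23 ]), 'orientation': array([-3.078e+00, -6.220e-01,  1.000e-03]), 'contact_force': array([-0.959, -0.997,  0.332]), 'moment': array([-0.015, -0.053,  0.029]), 'gripper_force': np.float64(0.0), 'grip_width': np.float64(0.085)}
scene {'fx': 485.3971, 'fy': 485.3971, 'cx': 254.8643, 'cy': 188.0309, 'k1': -0.2096, 'world_from_camera': [[-0.758, -0.2795, 0.5893, -0.3421], [-0.6523, 0.3252, -0.6847, 0.8411], [-0.0003, -0.9034, -0.4288, 0.5933], [0.0, 0.0, 0.0, 1.0]]}
top {'fx': 457.6105, 'fy': 457.6105, 'cx': 260.1116, 'cy': 198.4124, 'k1': -0.0303, 'world_from_camera': [[0.0202, -0.9944, 0.1042, 0.3057], [-0.9998, -0.0202, 0.0012, -0.0167], [0.001, -0.1042, -0.9946, 1.0877], [0.0, 0.0, 0.0, 1.0]]}
wrist {'fx': 271.1481, 'fy': 271.1481, 'cx': 254.5372, 'cy': 194.4
[... 446 characters left out ...]
, 25.0], 343)]
top blower [(0.71, [143.0, 250.0, 25.0, 28.0], 574)]
top reel [(0.85, [361.0, 262.0, 30.0, 32.0], 782)]
scene cradle [(0.81, [215.0, 197.0, 68.0, 50.0], 1183)]
scene holder_b [(0.65, [222.0, 199.0, 32.0, 17.0], 332), (0.6, [167.0, 235.0, 59.0, 33.0], 819), (0.6, [343.0, 188.0, 26.0, 21.0], 416)]
scene card [(0.77, [263.0, 177.0, 47.0, 20.0], 441), (0.62, [300.0, 181.0, 18.0, 34.0], 160)]
scene pin [(0.56, [216.0, 196.0, 64.0, 45.0], 1181), (0.5, [302.0, 183.0, 22.0, 36.0], 174)]
scene loupe [(0.87, [223.0, 234.0, 27.0, 25.0], 435)]
scene blower [(0.8, [209.0, 246.0, 30.0, 52.0], 871), (0.23, [301.0, 180.0, 17.0, 32.0], 189)]
scene reel [(0.75, [342.0, 188.0, 25.0, 26.0], 417)]
```

```bash
cat > h.py <<'E'
from bench import telemetry, grab_frame, calibration, order, silhouettes, r
import cv2,numpy as np
from scipy.spatial.transform import Rotation as R
def K(c): return np.array([[c["fx"],0,c["cx"]],[0,c["fy"],c["cy"]],[0,0,1.]])
def cam(n,obs=None):
    c=calibration(n)
    if n=="wrist":
        T=np.eye(4);T[:3,:3]=R.from_rotvec(obs["orientation"]).as_matrix();T[:3,3]=obs["tcp_pos"]
        W=T@np.array(c["mount"])
    else: W=np.array(c["world_from_camera"])
    return c,W
def und(px,c):
    # drawn = s*(1+k1 r^2)
    d=(np.atleast_2d(px).astype(float)-[c["cx"],c["cy"]])/[c["fx"],c["fy"]]
    s=d.copy()
    for _ in range(15): s=d/(1+c["k1"]*(s**2).sum(1,keepdims=True))
    return s
def toz(px,z,CW):
    c,W=CW;s=und(px,c);d=np.c_[s,np.ones(len(s))]@W[:3,:3].T
    return W[:3,3]+d*((z-W[2,3])/d[:,2:])
def proj(P,CW):
    c,W=CW;q=(np.atleast_2d(P)-W[:3,3])@W[:3,:3];s=q[:,:2]/q[:,2:]
    s=s*(1+c["k1"]*(s**2).sum(1,keepdims=True));return s*[c["fx"],c["fy"]]+[c["cx"],c["cy"]]
def tri(p1,C1,p2,C2):
    A=[];b=[]
    for p,(c,W) in((p1,C1),(p2,C2)):
        d=W[:3,:3]@np.r_[und(p,c)[0],1];d/=np.linalg.norm(d);M=np.eye(3)-np.outer(d,d);A.append(M);b.append(M@W[:3,3])
    return np.linalg.lstsq(np.vstack(A),np.hstack(b),rcond=None)[0]
def rect(mask,z,CW):
    k=max(cv2.findContours(mask.astype(np.uint8),0,1)[0],key=cv2.contourArea)[:,0]
    P=toz(k,z,CW)[:,:2]
    (x,y),(w,h),a=cv2.minAreaRect((P*1000).astype(np.float32))
    if w<h:w,h,a=h,w,a+90
    return np.round([x,y,w,h,(a+90)%180-90],1)
E
python3 - <<'E'
from h import *
a=cv2.imread("pics/top.png");cv2.imwrite("pics/topc.png",cv2.resize(a[140:290,120:385],None,fx=3,fy=3,interpolation=cv2.INTER_CUBIC))
C=cam("top");grab_frame("top")
for t,z in[("cradle",.03),("holder_b",.009),("card",.007),("pin",.008),("loupe",.042),("blower",.05),("reel",.043)]:
  for d in silhouettes(t,"top")[:2]: print(t,round(d["p"],2),rect(d["mask"],z,C), np.round(toz([d["extent"][:2]],z,C),3))
E
```

```text
cradle 0.63 [479.6  30.2 170.4  92.7  87.4] [[0.478 0.029 0.03 ]]
holder_b 0.69 [466.5 224.5 121.8  63.   80.1] [[0.466 0.226 0.009]]
holder_b 0.68 [483.7  32.4 120.7  60.9  88. ] [[0.484 0.037 0.009]]
card 0.85 [ 511.  -193.2  120.5   64.1   78.6] [[ 0.51  -0.192  0.007]]
card 0.23 [ 392.1 -222.7  192.3   16.7  -68.2] [[ 0.395 -0.225  0.007]]
pin 0.96 [ 390.  -223.1  190.    18.   -67.2] [[ 0.395 -0.226  0.008]]
pin 0.39 [339.7 167.7  50.4  48.   46.7] [[0.335 0.168 0.008]]
loupe 0.6 [338.1 161.3  45.8  43.4 -88. ] [[0.337 0.164 0.042]]
reel 0.71 [ 273.8 -246.1   72.6   71.1  -62.9] [[ 0.276 -0.246  0.043]]
```

View pics/topc.png

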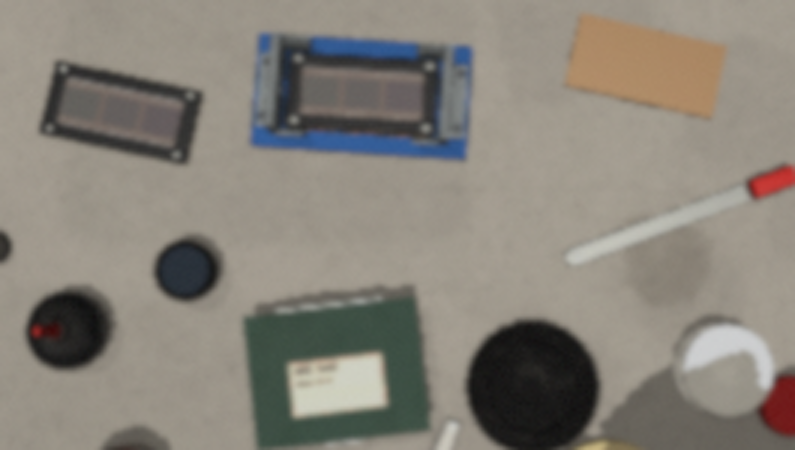

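```bash
python3 - <<'E'
from h import *
a=cv2.imread("pics/top.png");b=cv2.imread("pics/scene.png")
cv2.imwrite("pics/comp.png",np.hstack([b,a[:,250:]]))
E
```

```text
(no output)
```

View pics/comp.png

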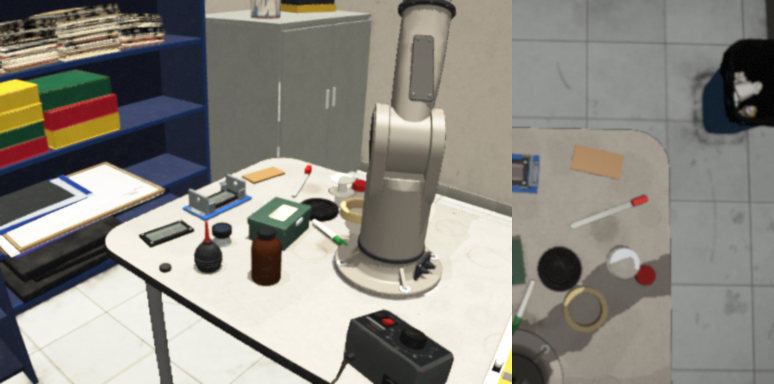

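```bash
cat >> h.py <<'E'
def Rd(yaw): # tool down, tool x at yaw deg
    return R.from_euler('z',yaw,degrees=True)*R.from_euler('x',180,degrees=True)
def yaw(o): 
    x=R.from_rotvec(o["orientation"]).as_matrix()[:,0];return np.degrees(np.arctan2(x[1],x[0]))
def plan(wps,start=None):
    """wps: list of (xyz,yaw,nrows)"""
    o=telemetry.get_obs();p=np.array(o["tcp_pos"]);q=R.from_rotvec(o["orientation"])
    if start is not None: p=np.array(start[0]);q=Rd(start[1])
    rows=[]
    for P,y,n in wps:
        P=np.array(P,float)
        for i in range(n):
            k=1/(n-i); t=(q.inv()*Rd(y)).as_rotvec()*k; s=q.inv().apply((P-p)*k)
            t=np.round(np.degrees(t)/6,2);s=np.round(s,4)
            rows.append(list(t)+list(s)); p=p+q.apply(s); q=q*R.from_rotvec(np.radians(t*6))
    for i in range(0,len(rows),8): print("\n".join(str([float(v) for v in r]) for r in rows[i:i+8]),"\n")
def st():
    o=telemetry.get_obs();print(round(float(o["clock"]),2),np.round(o["tcp_pos"],4),"yaw",round(yaw(o),2),"tilt",np.round(R.from_rotvec(o["orientation"]).as_matrix()[:2,2],4),"F",np.round(o["contact_force"],1),"w",np.round(o["grip_width"],4),round(float(o["gripper_force"]),1),"q",np.round(o["joints"],2))
    return o
E
python3 -c "
from h import *
plan([((.511,-.193,.10),78.6,16)])"
```

```text
[0.0, -0.0, -0.58, 0.0247, -0.0187, 0.0082]
[0.0, -0.0, -0.58, 0.0258, -0.0171, 0.0082]
[0.0, -0.0, -0.58, 0.0268, -0.0155, 0.0082]
[0.0, -0.0, -0.58, 0.0277, -0.0139, 0.0082]
[0.0, -0.0, -0.58, 0.0285, -0.0122, 0.0082]
[0.0, -0.0, -0.58, 0.0292, -0.0104, 0.0082]
[0.0, -0.0, -0.58, 0.0298, -0.0086, 0.0082]
[0.0, -0.0, -0.58, 0.0303, -0.0068, 0.0082] 

[0.0, -0.0, -0.58, 0.0306, -0.005, 0.0082]
[0.0, -0.0, -0.58, 0.0309, -0.0031, 0.0082]
[0.0, -0.0, -0.58, 0.031, -0.0012, 0.0082]
[0.0, 0.0, -0.58, 0.031, 0.0007, 0.0082]
[0.0, 0.0, -0.58, 0.0309, 0.0026, 0.0082]
[0.0, 0.0, -0.58, 0.0307, 0.0044, 0.0082]
[0.0, 0.0, -0.59, 0.0303, 0.0063, 0.0083]
[0.0, 0.0, -0.58, 0.0299, 0.0081, 0.0082]
```

Emit:
apply_moves([
  [0,0,-0.58,0.025,-0.019,0.008,1],
  [0,0,-0.58,0.026,-0.017,0.008,1],
  [0,0,-0.58,0.027,-0.0155,0.008,1],
  [0,0,-0.58,0.028,-0.014,0.008,1],
  [0,0,-0.58,0.0285,-0.012,0.008,1],
  [0,0,-0.58,0.029,-0.0105,0.008,1],
  [0,0,-0.58,0.03,-0.0085,0.008,1],
  [0,0,-0.58,0.03,-0.007,0.008,1],
], grip_force=40)

```text
clock: 1.87
tcp_pos: [0.3877, -0.4058, 0.1672]
orientation: [2.837, 1.349, 0.0]
contact_force: [1.0, 0.5, -0.2]
grip_width: 0.0853
gripper_force: 0.0
```

Emit:
apply_moves([
  [0,0,-0.58,0.031,-0.005,0.008,1],
  [0,0,-0.58,0.031,-0.003,0.008,1],
  [0,0,-0.58,0.031,-0.001,0.008,1],
  [0,0,-0.58,0.031,0.001,0.008,1],
  [0,0,-0.58,0.031,0.003,0.008,1],
  [0,0,-0.58,0.031,0.0045,0.008,1],
  [0,0,-0.58,0.03,0.006,0.008,1],
  [0,0,-0.58,0.03,0.008,0.008,1],
])

```text
clock: 2.53
tcp_pos: [0.5132, -0.1912, 0.1032]
orientation: [2.429, 1.991, 0.0]
contact_force: [-0.1, -0.0, -0.4]
grip_width: 0.085
gripper_force: 0.0
```

```bash
python3 - <<'E'
from h import *
o=st();grab_frame("wrist");o=st();C=cam("wrist",o)
o=telemetry.get_obs();a=grab_frame("wrist");C=cam("wrist",o)
cv2.imwrite("pics/w1.png",a)
for t,z in[("card",.007),("pin",.008)]:
  for d in silhouettes(t,"wrist")[:2]: print(t,round(d["p"],2),rect(d["mask"],z,C),d["extent"])
st()
E
```

```text
2.53 [ 0.5132 -0.1912  0.1032] yaw 78.68 tilt [ 0.0006 -0.0003] F [-0.1 -0.  -0.4] w 0.085 0.0 q [ 0.5   0.45 -0.32  1.96  0.2   0.77 -0.14]
2.58 [ 0.5163 -0.1836  0.1022] yaw 79.35 tilt [0.0021 0.0045] F [ 3.3  5.5 -1. ] w 0.0856 0.0 q [ 0.49  0.45 -0.33  1.95  0.2   0.76 -0.14]
card 0.82 [ 512.2 -192.2  121.8   61.8   78.4] [252.3, 203.5, 72.6, 122.7]
pin 0.71 [ 512.7 -191.9  120.6   59.9   78.1] [254.4, 203.4, 65.9, 117.5]
pin 0.58 [ 377.8 -178.8  107.2   20.1  -69.3] [134.2, 250.9, 134.5, 160.1]
2.73 [ 0.5128 -0.1916  0.1032] yaw 78.62 tilt [-0.0002  0.0002] F [-0.2  0.   0.1] w 0.0856 0.0 q [ 0.5   0.45 -0.32  1.95  0.2   0.77 -0.13]
```

View pics/w1.png

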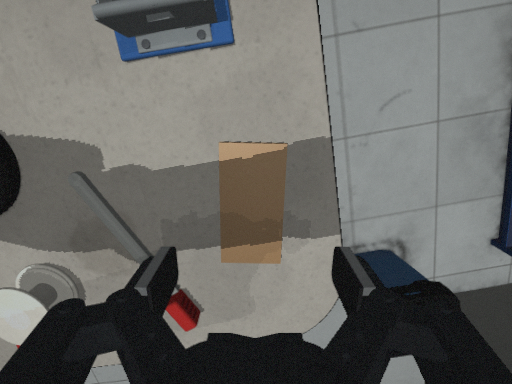

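Emit:
apply_moves([
  [0,0,0,0,0,0.02,0.69],
  [0,0,0,0,0,0.025,0.69],
  [0,0,0,0,0,0.025,0.69],
  [0,0,0,0,0,0.02,0.69],
  [0,0,0,0,0,0.008,0.69],
  [0,0,0,0,0,0.004,0.69],
  [0,0,0,0,0,0.002,0.69],
  [0,0,0,0,0,0.001,0.69],
])

```text
clock: 3.4
tcp_pos: [0.5131, -0.1931, -0.0009]
orientation: [2.432, 1.986, 0.001]
contact_force: [-0.1, 0.5, 0.6]
grip_width: 0.0721
gripper_force: 0.0
```

```bash
python3 - <<'E'
from h import *
o=st();a=grab_frame("wrist");C=cam("wrist",o);cv2.imwrite("pics/w2.png",a)
for d in silhouettes("card","wrist")[:1]: print(round(d["p"],2),rect(d["mask"],.007,C),d["extent"])
st()
E
```

```text
3.4 [ 0.5131 -0.1931 -0.0009] yaw 78.47 tilt [ 0.0013 -0.0007] F [-0.1  0.5  0.6] w 0.0721 0.0 q [ 0.45  0.61 -0.26  2.    0.28  0.56 -0.21]
0.7 [ 512.7 -192.1  121.4   60.7   78.1] [252.8, 243.2, 118.3, 184.9]
3.5 [ 0.5132 -0.1928 -0.0007] yaw 78.5 tilt [ 0.0017 -0.0007] F [-0.1  0.3  0.7] w 0.0727 0.0 q [ 0.45  0.61 -0.26  2.    0.28  0.56 -0.21]
```

View pics/w2.png

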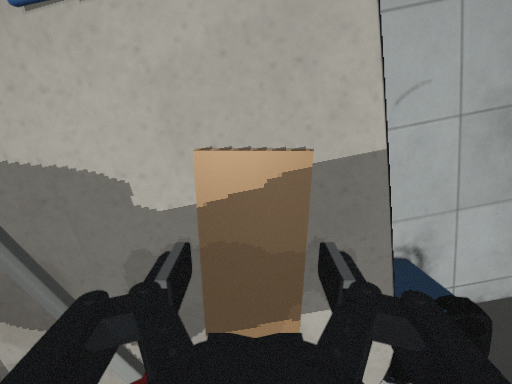

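Emit:
apply_moves([
  [0,0,0,0,0,0.0015,0.5],
  [0,0,0,0,0,0,0.3],
  [0,0,0,0,0,0,0.1],
  [0,0,0,0,0,0,0],
  [0,0,0,0,0,0,-0.2],
  [0,0,0,0,0,0,-0.2],
  [0,0,0,0,0,0,-0.2],
  [0,0,0,0,0,0,-0.2],
], grip_force=30)

```text
clock: 4.17
tcp_pos: [0.5132, -0.1926, -0.0022]
orientation: [2.431, 1.987, 0.001]
contact_force: [-1.7, -0.4, 6.9]
grip_width: 0.059
gripper_force: 31.7
```

Emit:
apply_moves([
  [0,0,0,0,0,-0.005,-0.2],
  [0,0,0,0,0,-0.01,-0.2],
  [0,0,0,0,0,-0.02,-0.2],
  [0,0,0,0,0,-0.025,-0.2],
  [0,0,0,0,0,-0.025,-0.2],
  [0,0,0,0,0,-0.015,-0.2],
  [0,0,0,0,0,0,-0.2],
  [0,0,0,0,0,0,-0.2],
])

```text
clock: 4.83
tcp_pos: [0.5131, -0.1926, 0.0982]
orientation: [2.431, 1.987, 0.002]
contact_force: [-0.3, 0.1, -0.7]
grip_width: 0.0589
gripper_force: 32.6
```

```bash
python3 - <<'E'
from h import *
o=st();a=grab_frame("wrist");C=cam("wrist",o);cv2.imwrite("pics/w3.png",a)
for d in silhouettes("card","wrist")[:1]:
  for z in (.09,.1,.105): print(z,round(d["p"],2),rect(d["mask"],z,C),d["extent"])
a=grab_frame("top");CT=cam("top")
for d in silhouettes("card","top")[:2]: print(d["p"],rect(d["mask"],.1,CT))
# cradle from top: plates' tops via proj of model
d=silhouettes("cradle","top")[0];print(rect(d["mask"],.005,CT))
cv2.imwrite("pics/cr.png",cv2.resize(a[140:205,195:290],None,fx=8,fy=8,interpolation=cv2.INTER_CUBIC))
E
```

```text
4.83 [ 0.5131 -0.1926  0.0982] yaw 78.52 tilt [ 0.0024 -0.0009] F [-0.3  0.1 -0.7] w 0.0589 32.6 q [ 0.5   0.46 -0.32  1.96  0.21  0.75 -0.14]
0.09 0.82 [ 511.7 -201.9  134.5   68.6   78.4] [255.7, 243.2, 121.3, 186.0]
0.1 0.82 [ 512.9 -195.9  125.6   64.    78.4] [255.7, 243.2, 121.3, 186.0]
0.105 0.82 [ 513.5 -193.   121.2   61.8   78.4] [255.7, 243.2, 121.3, 186.0]
0.76 [ 519.2 -158.9   60.6   50.5   -9.2]
[ 272.6 -252.1   78.    72.3  -89. ]
```

View pics/w3.png

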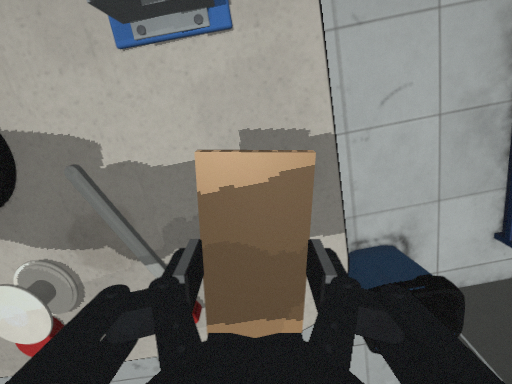

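```bash
python3 -c "
from h import *
plan([((.483,-.11,.14),87.4,6)])"
```

```text
[-0.0, -0.0, -0.25, 0.0125, -0.0074, -0.0073]
[-0.0, -0.0, -0.25, 0.0126, -0.0071, -0.0074]
[-0.0, -0.0, -0.24, 0.0128, -0.0068, -0.0073]
[-0.01, -0.0, -0.25, 0.013, -0.0064, -0.0074]
[-0.0, -0.0, -0.24, 0.0132, -0.0061, -0.0074]
[-0.01, -0.0, -0.25, 0.0133, -0.0058, -0.0073]
```

View pics/cr.png

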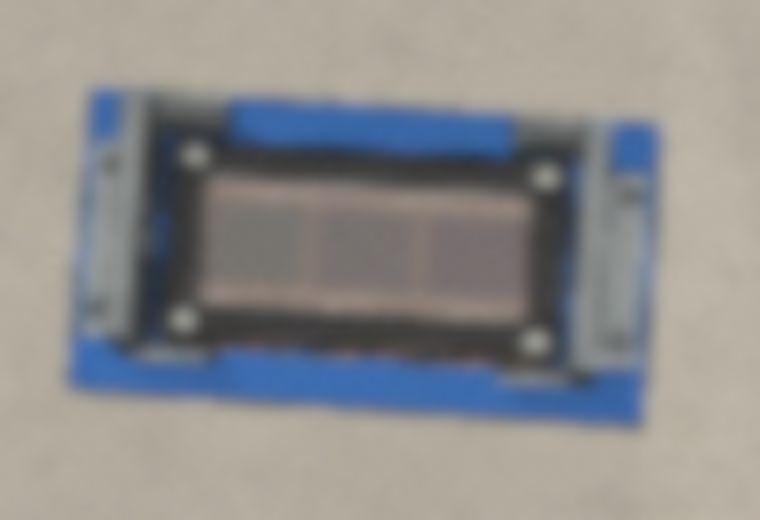

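Emit:
apply_moves([
  [0,0,-0.25,0.0125,-0.0074,-0.0075,-0.2],
  [0,0,-0.25,0.0125,-0.007,-0.0075,-0.2],
  [0,0,-0.25,0.013,-0.007,-0.0075,-0.2],
  [0,0,-0.24,0.013,-0.0064,-0.007,-0.2],
  [0,0,-0.24,0.013,-0.006,-0.007,-0.2],
  [0,0,-0.25,0.0135,-0.006,-0.007,-0.2],
  [0,0,0,0,0,0,-0.2],
  [0,0,0,0,0,0,-0.2],
])

```text
clock: 5.75
tcp_pos: [0.4836, -0.1092, 0.1411]
orientation: [2.268, 2.172, 0.001]
contact_force: [0.5, -0.0, -1.4]
grip_width: 0.059
gripper_force: 32.6
```

```bash
python3 - <<'E'
from h import *
CT=cam("top")
c=np.array([(92,88),(660,122),(642,425),(70,388)])/8-.5+.5/8+[195,140]
P=toz(c,.009,CT);print(np.round(P[:,:2]*1000,1),P.mean(0)); 
print(cv2.minAreaRect((P[:,:2]*1000).astype(np.float32)))
o=st();a=grab_frame("wrist");C=cam("wrist",o);cv2.imwrite("pics/w4.png",a)
# blue base segmentation
hsv=cv2.cvtColor(a,cv2.COLOR_BGR2HSV);m=cv2.inRange(hsv,(100,120,40),(125,255,255))
print(m.sum()/255)
for d in silhouettes("cradle","wrist")[:1]: print(d["p"],d["extent"])
cv2.imwrite("pics/w4b.png",cv2.resize(a[0:250,90:430],None,fx=2.35,fy=2.35,interpolation=cv2.INTER_CUBIC))
E
```

```text
[[531.4 116.4]
 [524.5 -53.9]
 [433.1 -50.1]
 [440.7 120. ]] [0.48243637 0.03309145 0.009     ]
((482.3953857421875, 33.16234588623047), (170.51519775390625, 91.50349426269531), 87.58163452148438)
5.75 [ 0.4836 -0.1092  0.1411] yaw 87.53 tilt [ 0.0014 -0.0006] F [ 0.5 -0.  -1.4] w 0.059 32.6 q [ 0.44  0.33 -0.41  2.04  0.18  0.8  -0.12]
4755.0
0.89 [245.9, 70.2, 104.5, 129.3]
```

View pics/w4b.png

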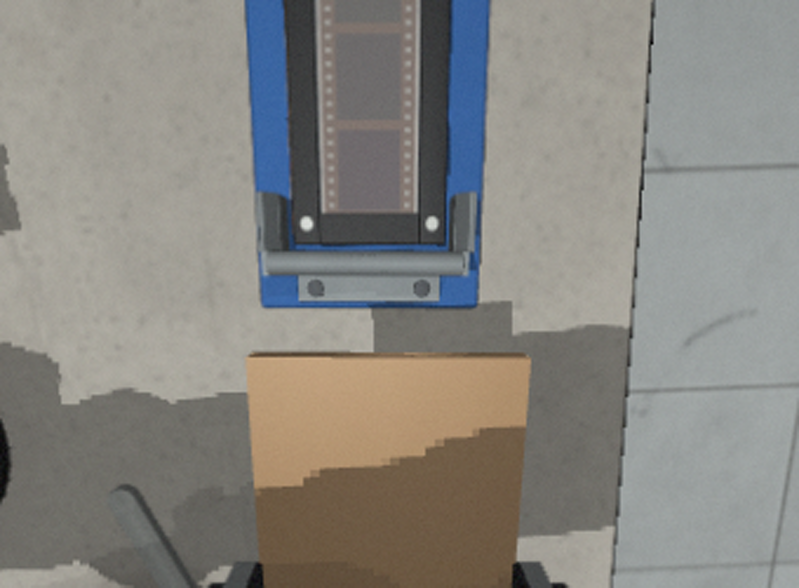

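```bash
python3 - <<'E'
from h import *
st()
class O(dict):pass
o={"tcp_pos":[.4836,-.1092,.1411],"orientation":Rd(87.53).as_rotvec()}
C=cam("wrist",o)
f=lambda L:np.array(L)/2.35-.3+[90,0]
B=toz(f([(262,306),(479,306)]),.010,C);print("base corners",np.round(B,4))
print("base left/right edge z=.01",np.round(toz(f([(247,10),(489,10)]),.010,C),4))
for z in(.054,.058):print("plate ends",z,np.round(toz(f([(263,265),(469,265)]),z,C),4))
print("holder a end",np.round(toz(f([(294,243),(445,243)]),.019,C),4))
Cc=toz(f([(249,354),(529,354)]),.150,C);print("card",np.round(Cc,4))
u=Cc[0]-Cc[1];print(np.linalg.norm(u),np.degrees(np.arctan2(u[1],u[0])))
# predicted from top-cam cradle estimate
ce=np.array([.4824,.0331]);a=np.radians(87.55);y=np.array([np.cos(a),np.sin(a)]);x=np.array([y[1],-y[0]])
for e in(-1,1):print("pred corner",ce-.086*y+e*.046*x)
E
```

```text
5.85 [ 0.4835 -0.1107  0.1403] yaw 87.37 tilt [ 0.0001 -0.0005] F [-0.5 -0.  -0.2] w 0.0585 32.6 q [ 0.44  0.33 -0.41  2.04  0.18  0.8  -0.12]
base corners [[ 0.4342 -0.0491  0.01  ]
 [ 0.5255 -0.0531  0.01  ]]
base left/right edge z=.01 [[0.4394 0.0591 0.01  ]
 [0.5294 0.0551 0.01  ]]
plate ends 0.054 [[ 0.4445 -0.0317  0.054 ]
 [ 0.516  -0.0349  0.054 ]]
plate ends 0.058 [[ 0.4453 -0.0317  0.058 ]
 [ 0.5155 -0.0347  0.058 ]]
holder a end [[ 0.4511 -0.0246  0.019 ]
 [ 0.5108 -0.0272  0.019 ]]
card [[ 0.4578 -0.0477  0.15  ]
 [ 0.5168 -0.0503  0.15  ]]
0.05909417694130284 177.52673409077445
pred corner [ 0.43276576 -0.050855  ]
pred corner [ 0.52468166 -0.05478777]
```

```bash
python3 -c "
from h import *
plan([((.483,.034,.09),87.5,6),((.483,.034,.046),87.5,4)])"
```

```text
[0.0, 0.0, -0.0, 0.0241, -0.0012, 0.0084]
[0.0, 0.0, -0.0, 0.0241, -0.0012, 0.0084]
[0.0, 0.0, -0.01, 0.0241, -0.0012, 0.0084]
[0.0, 0.0, -0.0, 0.0241, -0.0012, 0.0083]
[0.0, 0.0, -0.01, 0.0241, -0.0011, 0.0084]
[0.0, 0.0, -0.0, 0.024, -0.0011, 0.0083]
[0.0, 0.0, -0.0, 0.0, -0.0, 0.011]
[0.0, 0.0, -0.0, 0.0, -0.0, 0.011] 

[0.0, 0.0, -0.0, 0.0, -0.0, 0.011]
[0.0, 0.0, -0.0, 0.0, -0.0, 0.011]
```

Emit:
apply_moves([
  [0,0,0,0.024,-0.0012,0.008,-0.2],
  [0,0,0,0.024,-0.0012,0.008,-0.2],
  [0,0,-0.01,0.024,-0.0012,0.008,-0.2],
  [0,0,0,0.024,-0.0012,0.008,-0.2],
  [0,0,-0.01,0.024,-0.0012,0.008,-0.2],
  [0,0,0,0.0242,-0.001,0.008,-0.2],
  [0,0,0,0,0,0.008,-0.2],
  [0,0,0,0,0,0,-0.2],
])

```text
clock: 6.52
tcp_pos: [0.4821, 0.0348, 0.0827]
orientation: [-2.265, -2.174, 0.003]
contact_force: [-0.5, 0.0, 0.3]
grip_width: 0.0589
gripper_force: 32.6
```

Emit:
apply_moves([
  [0,0,0,0,0,0.015,-0.2],
  [0,0,0,0,0,0.015,-0.2],
  [0,0,0,0,0,0.008,-0.2],
  [0,0,0,0,0,0,-0.2],
  [0,0,0,0,0,0,-0.2],
  [0,0,0,0,0,0,-0.2],
  [0,0,0,0,0,0,-0.2],
  [0,0,0,0,0,0,-0.2],
])

```text
clock: 7.18
tcp_pos: [0.4834, 0.0342, 0.047]
orientation: [2.269, 2.172, 0.001]
contact_force: [0.5, 0.8, -1.1]
grip_width: 0.0587
gripper_force: 32.6
```

```bash
python3 - <<'E'
from h import *
o=st();a=grab_frame("wrist");C=cam("wrist",o);cv2.imwrite("pics/w5.png",cv2.resize(a,None,fx=1.5,fy=1.5))
E
```

```text
7.18 [0.4834 0.0342 0.047 ] yaw 87.51 tilt [0.0013 0.    ] F [ 0.5  0.8 -1.1] w 0.0587 32.6 q [ 0.13  0.47 -0.4   2.12  0.32  0.6  -0.54]
```

View pics/w5.png

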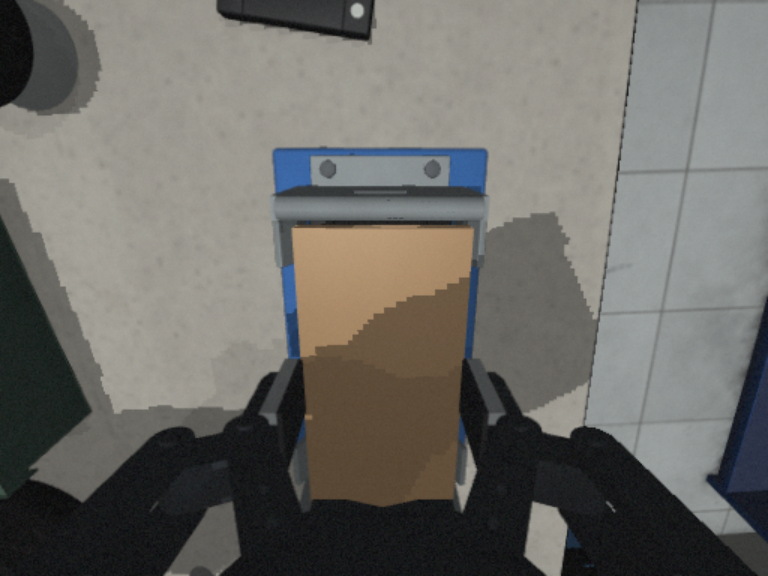

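Emit:
apply_moves([
  [0,0,0,0,-0.0008,0.005,-0.2],
  [0,0,0,0,0,0.006,-0.2],
  [0,0,0,0,0,0.006,-0.2],
  [0,0,0,0,0,0.005,-0.2],
  [0,0,0,0,0,0.004,-0.2],
  [0,0,0,0,0,0.002,-0.2],
  [0,0,0,0,0,0,-0.2],
  [0,0,0,0,0,0,-0.2],
])

```text
clock: 7.9
tcp_pos: [0.4821, 0.0344, 0.0181]
orientation: [-2.269, -2.173, 0.0]
contact_force: [0.8, -0.6, -0.4]
grip_width: 0.0588
gripper_force: 32.6
```

Emit:
apply_moves([
  [0,0,0,0,0,0.001,-0.2],
  [0,0,0,0,0,0.0005,-0.2],
  [0,0,0,0,0,0,-0.2],
  [0,0,0,0,0,0,0.5],
  [0,0,0,0,0,0,0.7],
  [0,0,0,0,0,0,0.7],
  [0,0,0,0,0,0,0.7],
  [0,0,0,0,0,0,0.7],
])

```text
clock: 8.57
tcp_pos: [0.4822, 0.0343, 0.0168]
orientation: [2.269, 2.173, 0.0]
contact_force: [0.0, -0.7, 0.4]
grip_width: 0.0731
gripper_force: 0.0
```

Emit:
apply_moves([
  [0,0,0,0,0,-0.008,0.7],
  [0,0,0,0,0,-0.015,0.7],
  [0,0,0,0,0,-0.03,0.7],
  [0,0,0,0,0,-0.04,0.7],
  [0,0,0,0,0,-0.02,0.7],
  [0,0,0,0,0,0,0.7],
  [0,0,0,0,0,0,0.7],
  [0,0,0,0,0,0,0.7],
])

```text
clock: 9.23
tcp_pos: [0.4815, 0.034, 0.1295]
orientation: [-2.269, -2.173, 0.001]
contact_force: [0.3, 0.8, -0.7]
grip_width: 0.0726
gripper_force: 0.0
```

```bash
python3 - <<'E'
from h import *
o=st();a=grab_frame("wrist");C=cam("wrist",o)
d=silhouettes("card","wrist")[0];print(d["p"],rect(d["mask"],.026,C))
for d in silhouettes("holder_b","wrist"): print("hb",d["p"],rect(d["mask"],.009,C),d["extent"])
cv2.imwrite("pics/w6.png",cv2.resize(a,None,fx=1.5,fy=1.5))
plan([((.467,.2255,.10),80.1,8)])
E
```

```text
9.23 [0.4815 0.034  0.1295] yaw 87.52 tilt [-0.0007 -0.0004] F [ 0.3  0.8 -0.7] w 0.0726 0.0 q [ 0.19  0.34 -0.46  2.07  0.21  0.78 -0.44]
0.86 [482.6  33.8 119.   60.8  87.3]
hb 0.9 [458.8 185.2  60.4  39.5 -10.3] [219.8, 25.4, 75.5, 50.9]
[-0.0, 0.0, 0.15, 0.0238, -0.0028, 0.0036]
[-0.0, 0.0, 0.16, 0.0238, -0.0031, 0.0036]
[-0.0, 0.0, 0.15, 0.0237, -0.0036, 0.0036]
[-0.0, 0.0, 0.16, 0.0237, -0.0039, 0.0036]
[-0.01, 0.0, 0.15, 0.0236, -0.0043, 0.0036]
[-0.0, 0.0, 0.16, 0.0235, -0.0047, 0.0035]
[-0.01, 0.0, 0.15, 0.0234, -0.0051, 0.0036]
[-0.0, 0.0, 0.16, 0.0234, -0.0054, 0.0035]
```

View pics/w6.png

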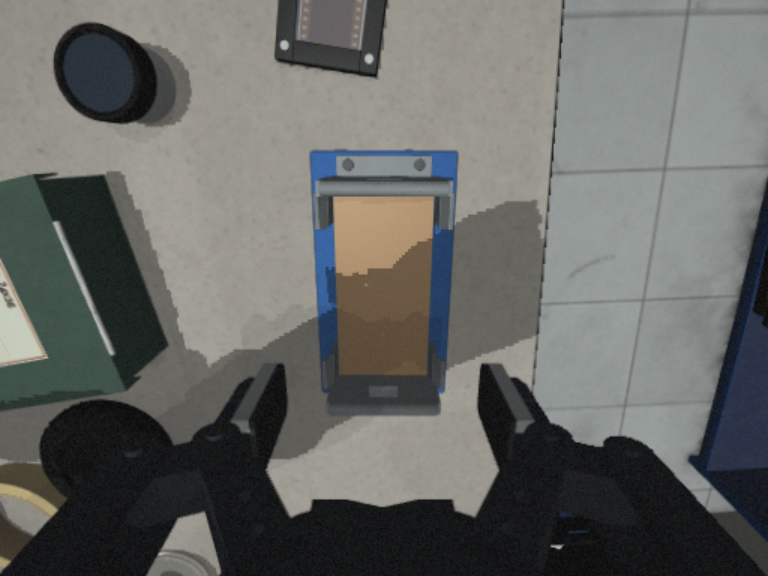

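Emit:
apply_moves([
  [0,0,0.15,0.024,-0.003,0.0036,0.69],
  [0,0,0.16,0.024,-0.003,0.0036,0.69],
  [0,0,0.15,0.024,-0.0036,0.0036,0.69],
  [0,0,0.16,0.0235,-0.004,0.0036,0.69],
  [0,0,0.15,0.0235,-0.0043,0.0036,0.69],
  [0,0,0.16,0.0235,-0.0047,0.0036,0.69],
  [0,0,0.15,0.0235,-0.005,0.0036,0.69],
  [0,0,0.16,0.0235,-0.0054,0.0036,0.69],
])

```text
clock: 10.05
tcp_pos: [0.4672, 0.2271, 0.0997]
orientation: [-2.405, -2.02, 0.003]
contact_force: [0.7, -0.3, -0.5]
grip_width: 0.0721
gripper_force: 0.0
```

Emit:
apply_moves([
  [0,0,0,0,0,0.005,0.69],
  [0,0,0,0,0,0,0.69],
  [0,0,0,0,0,0,0.69],
  [0,0,0,0,0,0,0.69],
  [0,0,0,0,0,0,0.69],
  [0,0,0,0,0,0,0.69],
  [0,0,0,0,0,0,0.69],
  [0,0,0,0,0,0,0.69],
])

```text
clock: 10.72
tcp_pos: [0.4683, 0.2258, 0.0962]
orientation: [2.406, 2.02, 0.0]
contact_force: [0.1, -0.2, 0.0]
grip_width: 0.0726
gripper_force: 0.0
```

```bash
python3 - <<'E'
from h import *
o=st();a=grab_frame("wrist");C=cam("wrist",o);cv2.imwrite("pics/w7.png",a)
for d in silhouettes("holder_b","wrist"): print("hb",d["p"],rect(d["mask"],.009,C),d["extent"])
E
```

```text
10.72 [0.4683 0.2258 0.0962] yaw 80.04 tilt [ 0.0004 -0.    ] F [ 0.1 -0.2  0. ] w 0.0726 0.0 q [-0.2   0.44 -0.46  2.02  0.28  0.74 -1.  ]
hb 0.77 [466.4 226.4 122.   61.5  79.1] [252.6, 195.3, 75.9, 129.8]
```

Emit:
apply_moves([
  [0,0,0.08,0,-0.0017,0.02,0.69],
  [0,0,0,0,0,0.025,0.69],
  [0,0,0,0,0,0.025,0.69],
  [0,0,0,0,0,0.015,0.69],
  [0,0,0,0,0,0.008,0.69],
  [0,0,0,0,0,0.004,0.69],
  [0,0,0,0,0,0,0.69],
  [0,0,0,0,0,0,0.69],
])

```text
clock: 11.48
tcp_pos: [0.4669, 0.2269, -0.0003]
orientation: [2.413, 2.011, 0.002]
contact_force: [0.1, -0.7, 0.9]
grip_width: 0.0724
gripper_force: 0.0
```

```bash
python3 - <<'E'
from h import *
o=st();a=grab_frame("wrist");C=cam("wrist",o);cv2.imwrite("pics/w8.png",a)
for d in silhouettes("holder_b","wrist"): print("hb",d["p"],rect(d["mask"],.009,C),d["extent"])
E
```

```text
11.48 [ 4.669e-01  2.269e-01 -3.000e-04] yaw 79.61 tilt [0.0009 0.0005] F [ 0.1 -0.7  0.9] w 0.0724 0.0 q [-0.28  0.6  -0.37  2.06  0.4   0.55 -1.11]
hb 0.56 [466.5 228.2 118.8  60.5  79.2] [253.5, 244.5, 120.8, 188.8]
hb 0.55 [357.5 158.7  37.6   8.7  50.5] [111.4, 365.3, 22.6, 37.4]
```

Well centred between the fingers; grip and lift.

Emit:
apply_moves([
  [0,0,0,0,0,0.001,0.5],
  [0,0,0,0,0,0,0.3],
  [0,0,0,0,0,0,0.1],
  [0,0,0,0,0,0,0],
  [0,0,0,0,0,0,-0.2],
  [0,0,0,0,0,0,-0.2],
  [0,0,0,0,0,0,-0.2],
  [0,0,0,0,0,0,-0.2],
], grip_force=60)

```text
clock: 12.25
tcp_pos: [0.467, 0.2268, -0.0008]
orientation: [2.413, 2.01, 0.002]
contact_force: [-2.3, -1.4, 9.3]
grip_width: 0.0579
gripper_force: 62.2
```

Emit:
apply_moves([
  [0,0,0,0,0,-0.004,-0.2],
  [0,0,0,0,0,-0.008,-0.2],
  [0,0,0,0,0,-0.012,-0.2],
  [0,0,0,0,0,-0.02,-0.2],
  [0,0,0,0,0,-0.025,-0.2],
  [0,0,0,0,0,-0.025,-0.2],
  [0,0,0,0,0,-0.01,-0.2],
  [0,0,0,0,0,0,-0.2],
])

```text
clock: 12.92
tcp_pos: [0.4682, 0.2275, 0.1049]
orientation: [2.413, 2.01, 0.009]
contact_force: [-0.4, 0.3, -1.9]
grip_width: 0.058
gripper_force: 64.7
```

```bash
python3 - <<'E'
from h import *
o=st();a=grab_frame("wrist");C=cam("wrist",o);cv2.imwrite("pics/w9.png",a)
d=silhouettes("holder_b","wrist")[0]
for dz in(.005,.009,.013): print("hb",d["p"],rect(d["mask"],o["tcp_pos"][2]+dz,C),d["extent"])
plan([((.4828,.034,.095),87.4,10)])
E
```

```text
12.92 [0.4682 0.2275 0.1049] yaw 79.59 tilt [0.0051 0.0024] F [-0.4  0.3 -1.9] w 0.058 64.7 q [-0.19  0.43 -0.46  2.01  0.28  0.76 -1.01]
hb 0.79 [468.5 225.9 122.1  62.1  79.3] [255.1, 244.5, 120.5, 187.3]
hb 0.79 [468.9 228.2 118.6  60.3  79.3] [255.1, 244.5, 120.5, 187.3]
hb 0.79 [469.3 230.6 115.   58.5  79.3] [255.1, 244.5, 120.5, 187.3]
[0.0, 0.0, -0.13, -0.0186, 0.0051, 0.0007]
[0.0, 0.0, -0.13, -0.0187, 0.0048, 0.0007]
[0.0, 0.0, -0.13, -0.0187, 0.0046, 0.0007]
[0.0, 0.0, -0.13, -0.0188, 0.0043, 0.0007]
[0.0, 0.0, -0.13, -0.0189, 0.0041, 0.0007]
[0.0, 0.0, -0.13, -0.0189, 0.0038, 0.0007]
[0.0, 0.0, -0.13, -0.019, 0.0036, 0.0007]
[0.0, 0.0, -0.13, -0.019, 0.0033, 0.0007] 

[0.0, 0.0, -0.13, -0.019, 0.003, 0.0007]
[0.0, 0.0, -0.13, -0.0191, 0.0028, 0.0006]
```

Emit:
apply_moves([
  [0,0,-0.13,-0.0186,0.005,0.0006,-0.2],
  [0,0,-0.13,-0.0187,0.005,0.0006,-0.2],
  [0,0,-0.13,-0.0187,0.0046,0.0006,-0.2],
  [0,0,-0.13,-0.0188,0.0043,0.0006,-0.2],
  [0,0,-0.13,-0.019,0.004,0.0006,-0.2],
  [0,0,-0.13,-0.019,0.004,0.0006,-0.2],
  [0,0,-0.13,-0.019,0.0036,0.0006,-0.2],
  [0,0,-0.13,-0.019,0.0033,0.0006,-0.2],
])

```text
clock: 13.68
tcp_pos: [0.4785, 0.0712, 0.0954]
orientation: [-2.298, -2.139, 0.004]
contact_force: [-0.0, -0.6, -2.4]
grip_width: 0.0575
gripper_force: 64.7
```

Emit:
apply_moves([
  [0,0,-0.13,-0.019,0.003,0.0006,-0.2],
  [0,0,-0.13,-0.019,0.003,0.0006,-0.2],
  [0,0,0,0,0,0,-0.2],
  [0,0,0,0,0,0.01,-0.2],
  [0,0,0,0,0,0.015,-0.2],
  [0,0,0,0,0,0.01,-0.2],
  [0,0,0,0,0,0,-0.2],
  [0,0,0,0,0,0,-0.2],
])

```text
clock: 14.35
tcp_pos: [0.4823, 0.0351, 0.0599]
orientation: [-2.268, -2.171, 0.003]
contact_force: [0.6, -1.4, -1.7]
grip_width: 0.0574
gripper_force: 64.6
```

```bash
python3 - <<'E'
from h import *
o=st();a=grab_frame("wrist");o=st();C=cam("wrist",o)
a=grab_frame("wrist");cv2.imwrite("pics/w10.png",a)
d=silhouettes("holder_b","wrist")[0]
print("hb",d["p"],rect(d["mask"],o["tcp_pos"][2]+.009,C),d["extent"])
# cradle blue base far-end corners at z=.01
hsv=cv2.cvtColor(a,cv2.COLOR_BGR2HSV);m=cv2.inRange(hsv,(100,120,60),(125,255,255));m[:, :150]=0;m[:,360:]=0
for row in range(88,130,6):
    u=np.where(m[row])[0]
    if len(u)>20: print(row,u[0],u[-1],np.round(toz([[u[0],row],[u[-1],row]],.010,C)[:,:2].ravel(),4), np.round(toz([[u[0],row],[u[-1],row]],.010,C)[:,:2].mean(0),4))
E
```

```text
14.35 [0.4823 0.0351 0.0599] yaw 87.5 tilt [-0.0027  0.0002] F [ 0.6 -1.4 -1.7] w 0.0574 64.6 q [ 0.16  0.45 -0.43  2.12  0.31  0.63 -0.54]
14.4 [0.4829 0.035  0.0605] yaw 87.48 tilt [-0.0012  0.0003] F [-0.3 -0.  -1.4] w 0.0576 64.6 q [ 0.16  0.45 -0.43  2.12  0.31  0.63 -0.54]
hb 0.82 [483.7  35.9 119.2  61.   87.3] [256.0, 244.1, 121.2, 190.1]
106 189 320 [0.4425 0.1179 0.5318 0.1139] [0.4872 0.1159]
112 189 319 [0.4421 0.1139 0.5312 0.11  ] [0.4867 0.112 ]
118 190 319 [0.4423 0.1099 0.5313 0.106 ] [0.4868 0.108 ]
124 190 318 [0.4419 0.1059 0.5307 0.102 ] [0.4863 0.104 ]
```

Emit:
apply_moves([
  [0,0,0,-0.0014,0,0.006,-0.2],
  [0,0,0,0,0,0.007,-0.2],
  [0,0,0,0,0,0.007,-0.2],
  [0,0,0,0,0,0.006,-0.2],
  [0,0,0,0,0,0.004,-0.2],
  [0,0,0,0,0,0.003,-0.2],
  [0,0,0,0,0,0.001,-0.2],
  [0,0,0,0,0,0,-0.2],
])

```text
clock: 15.17
tcp_pos: [0.4831, 0.0329, 0.0267]
orientation: [-2.271, -2.171, 0.001]
contact_force: [-0.3, 0.7, -1.6]
grip_width: 0.0582
gripper_force: 64.7
```

Emit:
apply_moves([
  [0,0,0,0,0,0.0007,-0.2],
  [0,0,0,0,0,0.0007,-0.2],
  [0,0,0,0,0,0,-0.2],
  [0,0,0,0,0,0,-0.2],
  [0,0,0,0,0,0,-0.2],
  [0,0,0,0,0,0,-0.2],
  [0,0,0,0,0,0,-0.2],
  [0,0,0,0,0,0,-0.2],
])

```text
clock: 15.83
tcp_pos: [0.4833, 0.0328, 0.0257]
orientation: [2.271, 2.17, 0.0]
contact_force: [0.0, -0.9, -1.4]
grip_width: 0.0576
gripper_force: 64.7
```

Emit:
apply_moves([
  [0,0,0,0,0,0.0007,-0.2],
  [0,0,0,0,0,0.0005,-0.2],
  [0,0,0,0,0,0,-0.2],
  [0,0,0,0,0,0,-0.2],
  [0,0,0,0,0,0,-0.2],
  [0,0,0,0,0,0,-0.2],
  [0,0,0,0,0,0,-0.2],
  [0,0,0,0,0,0,-0.2],
])

```text
clock: 16.5
tcp_pos: [0.4834, 0.0328, 0.0252]
orientation: [2.271, 2.17, -0.0]
contact_force: [-2.3, 0.2, 10.5]
grip_width: 0.0577
gripper_force: 66.0
```

Seated (10 N up). Release and retreat.

Emit:
apply_moves([
  [0,0,0,0,0,-0.0003,-0.2],
  [0,0,0,0,0,0,0.5],
  [0,0,0,0,0,0,0.7],
  [0,0,0,0,0,0,0.7],
  [0,0,0,0,0,0,0.7],
  [0,0,0,0,0,0,0.7],
  [0,0,0,0,0,-0.008,0.7],
  [0,0,0,0,0,-0.015,0.7],
])

```text
clock: 17.17
tcp_pos: [0.4821, 0.0327, 0.0471]
orientation: [-2.269, -2.17, 0.004]
contact_force: [-0.6, -0.6, 0.1]
grip_width: 0.0729
gripper_force: 0.0
```

Emit:
apply_moves([
  [0,0,0,0,0,-0.03,0.7],
  [0,0,0,0,0,-0.04,0.7],
  [0,0,0,0,0,-0.02,0.7],
  [0,0,0,0,0,0,0.7],
  [0,0,0,0,0,0,0.7],
  [0,0,0,0,0,0,0.7],
  [0,0,0,0,0,0,0.7],
  [0,0,0,0,0,0,0.7],
])

```text
clock: 17.83
tcp_pos: [0.4823, 0.0327, 0.1365]
orientation: [-2.27, -2.17, 0.003]
contact_force: [1.0, 0.6, 0.0]
grip_width: 0.0726
gripper_force: 0.0
```

```bash
python3 - <<'E'
from h import *
o=st();a=grab_frame("wrist");C=cam("wrist",o);cv2.imwrite("pics/w11.png",a)
d=silhouettes("holder_b","wrist")[0];print(d["p"],rect(d["mask"],.035,C))
d=silhouettes("cradle","wrist")[0];print(d["p"],rect(d["mask"],.010,C))
# pin geometry from top
a=grab_frame("top");CT=cam("top");d=silhouettes("pin","top")[0];print(d["p"],rect(d["mask"],.006,CT))
hsv=cv2.cvtColor(a,cv2.COLOR_BGR2HSV);red=(cv2.inRange(hsv,(0,120,70),(8,255,255))|cv2.inRange(hsv,(172,120,70),(180,255,255)))
red=cv2.bitwise_and(red,cv2.dilate(d["mask"].astype(np.uint8)*255,np.ones((9,9))));red[240:]=0
print(red.sum()/255,rect(red>0,.018,CT))
plan([((.43,-.2,.14),100,10),((.425,-.295,.11),112,6)])
E
```

```text
17.83 [0.4823 0.0327 0.1365] yaw 87.42 tilt [-0.0025 -0.0001] F [1.  0.6 0. ] w 0.0726 0.0 q [ 0.22  0.33 -0.49  2.07  0.22  0.8  -0.44]
0.9 [484.   32.2 120.2  59.9  87. ]
0.76 [482.9  24.9 190.7  91.3  87.5]
0.82 [ 398.8 -240.7  151.9   16.3  -67.7]
102.0 [ 419.3 -291.6   37.7   15.4  -68.4]
[-0.0, -0.0, -0.21, -0.0235, -0.0042, -0.0003]
[-0.0, -0.0, -0.21, -0.0234, -0.0048, -0.0003]
[-0.0, -0.0, -0.21, -0.0233, -0.0053, -0.0003]
[-0.0, -0.0, -0.21, -0.0232, -0.0058, -0.0003]
[-0.0, -0.0, -0.21, -0.023, -0.0063, -0.0003]
[-0.0, -0.0, -0.21, -0.0229, -0.0068, -0.0002]
[-0.0, -0.0, -0.21, -0.0227, -0.0073, -0.0003]
[-0.0, -0.0, -0.21, -0.0226, -0.0078, -0.0002] 

[-0.0, -0.0, -0.21, -0.0224, -0.0083, -0.0003]
[-0.01, -0.0, -0.21, -0.0222, -0.0088, -0.0002]
[0.0, -0.0, -0.33, -0.0155, -0.0036, 0.005]
[0.0, -0.0, -0.33, -0.0153, -0.0041, 0.005]
[0.0, -0.0, -0.33, -0.0152, -0.0046, 0.005]
[0.0, -0.0, -0.34, -0.015, -0.0052, 0.005]
[0.0, -0.0, -0.33, -0.0148, -0.0057, 0.005]
[0.0, -0.0, -0.34, -0.0146, -0.0061, 0.005]
```

Emit:
apply_moves([
  [0,0,-0.21,-0.0235,-0.004,0,0.4],
  [0,0,-0.21,-0.0235,-0.005,0,0.2],
  [0,0,-0.21,-0.0235,-0.005,0,0],
  [0,0,-0.21,-0.023,-0.006,0,0],
  [0,0,-0.21,-0.023,-0.006,0,0],
  [0,0,-0.21,-0.023,-0.007,0,0],
  [0,0,-0.21,-0.0225,-0.0075,0,0],
  [0,0,-0.21,-0.0225,-0.008,0,0],
])

```text
clock: 18.75
tcp_pos: [0.4402, -0.1545, 0.1377]
orientation: [-2.07, -2.363, -0.0]
contact_force: [-0.6, 0.5, -0.6]
grip_width: 0.0426
gripper_force: 0.0
```

Emit:
apply_moves([
  [0,0,-0.21,-0.0225,-0.0085,0,0],
  [0,0,-0.21,-0.022,-0.009,0,0],
  [0,0,-0.33,-0.0155,-0.0045,0.005,0],
  [0,0,-0.33,-0.0155,-0.005,0.005,0],
  [0,0,-0.33,-0.015,-0.005,0.005,0],
  [0,0,-0.34,-0.015,-0.006,0.005,0],
  [0,0,-0.33,-0.0145,-0.0065,0.005,0],
  [0,0,-0.34,-0.0145,-0.007,0.005,0],
])

```text
clock: 19.42
tcp_pos: [0.4197, -0.2965, 0.1073]
orientation: [-1.754, -2.606, -0.0]
contact_force: [1.0, 0.9, -0.5]
grip_width: 0.0428
gripper_force: 0.0
```

```bash
cat >> h.py <<'E'
def redmask(a):
    hsv=cv2.cvtColor(a,cv2.COLOR_BGR2HSV)
    return cv2.inRange(hsv,(0,110,60),(8,255,255))|cv2.inRange(hsv,(172,110,60),(180,255,255))
E
python3 - <<'E'
from h import *
st();grab_frame("wrist");grab_frame("wrist")
o=st();a=grab_frame("wrist");C=cam("wrist",o);cv2.imwrite("pics/w12.png",a)
m=redmask(a);n,l,s,c=cv2.connectedComponentsWithStats(m)
for i in range(1,n):
    if s[i,4]>60: print(s[i],np.round(c[i]),rect(l==i,.024,C))
for d in silhouettes("pin","wrist")[:2]: print("pin",d["p"],rect(d["mask"],.008,C),d["extent"])
st()
E
```

```text
19.42 [ 0.4197 -0.2965  0.1073] yaw 112.11 tilt [-0.0002  0.0002] F [ 1.   0.9 -0.5] w 0.0428 0.0 q [ 0.84  0.41 -0.42  2.02  0.24  0.75  0.66]
19.52 [ 0.4187 -0.2983  0.1068] yaw 111.81 tilt [-0.0014 -0.    ] F [ 0.5 -0.9 -0.2] w 0.0428 0.0 q [ 0.84  0.41 -0.42  2.02  0.24  0.75  0.66]
[  36  106   65   55 2261] [ 65. 136.] [ 252.8 -304.5   52.    39.9   -7.9]
[249 170  19  44 778] [258. 191.] [ 419.1 -289.    39.6   15.7  -68.6]
pin 0.8 [ 395.5 -231.9  176.4   17.1  -68.1] [258.2, 106.5, 20.3, 213.1]
19.62 [ 0.4198 -0.2955  0.1075] yaw 111.92 tilt [-0.0003  0.0008] F [0.3 1.  0.2] w 0.0427 0.0 q [ 0.84  0.41 -0.42  2.02  0.24  0.75  0.65]
```

Emit:
apply_moves([
  [0,0,0.03,0.0058,0.002,0.02,0],
  [0,0,0,0,0,0.025,0],
  [0,0,0,0,0,0.025,0],
  [0,0,0,0,0,0.018,0],
  [0,0,0,0,0,0.01,0],
  [0,0,0,0,0,0.005,0],
  [0,0,0,0,0,0,0],
  [0,0,0,0,0,0,0],
])

```text
clock: 20.28
tcp_pos: [0.4203, -0.2896, 0.0054]
orientation: [1.76, 2.601, 0.0]
contact_force: [0.1, -0.4, 1.1]
grip_width: 0.0426
gripper_force: 0.0
```

```bash
python3 - <<'E'
from h import *
o=st();a=grab_frame("wrist");C=cam("wrist",o)
m=redmask(a);n,l,s,c=cv2.connectedComponentsWithStats(m)
for i in range(1,n):
    if s[i,4]>60: print(s[i],np.round(c[i]),rect(l==i,.024,C))
E
```

```text
20.28 [ 0.4203 -0.2896  0.0054] yaw 111.85 tilt [ 0.0009 -0.0004] F [ 0.1 -0.4  1.1] w 0.0426 0.0 q [ 0.76  0.57 -0.34  2.08  0.36  0.54  0.54]
[ 235  223   32   73 2100] [250. 259.] [ 417.9 -287.1   43.9   16.2  -68.9]
```

Emit:
apply_moves([
  [0,0,0,0.001,-0.0007,0.001,0],
  [0,0,0,0,0,0,-0.4],
  [0,0,0,0,0,0,-0.7],
  [0,0,0,0,0,0,-1],
  [0,0,0,0,0,0,-1],
  [0,0,0,0,0,0,-1],
  [0,0,0,0,0,0,-1],
  [0,0,0,0,0,0,-1],
], grip_force=100)

```text
clock: 21.0
tcp_pos: [0.4187, -0.2893, 0.0046]
orientation: [1.76, 2.601, -0.001]
contact_force: [-1.6, 0.6, 8.6]
grip_width: 0.0138
gripper_force: 98.0
```

Emit:
apply_moves([
  [0,0,0,0,0,-0.004,-1],
  [0,0,0,0,0,-0.01,-1],
  [0,0,0,0,0,-0.02,-1],
  [0,0,0,0,0,-0.025,-1],
  [0,0,0,0,0,-0.025,-1],
  [0,0,0,0,0,-0.012,-1],
  [0,0,0,0,0,0,-1],
  [0,0,0,0,0,0,-1],
])

```text
clock: 21.67
tcp_pos: [0.4186, -0.2893, 0.1]
orientation: [1.76, 2.6, -0.0]
contact_force: [0.2, -0.6, -1.2]
grip_width: 0.014
gripper_force: 97.7
```

```bash
cat >> h.py <<'E'
def pinfit(a,CW,tcp,y,view=False):
    """blade centre line from wrist: returns mask-based line in tool frame"""
E
python3 - <<'E'
from h import *
o=st();a=grab_frame("wrist");C=cam("wrist",o);cv2.imwrite("pics/w13.png",a)
z=o["tcp_pos"][2]
for d in silhouettes("pin","wrist")[:2]: print("pin",d["p"],rect(d["mask"],z+.004,C),d["extent"])
m=redmask(a);n,l,s,c=cv2.connectedComponentsWithStats(m)
for i in range(1,n):
    if s[i,4]>60: print(s[i],np.round(c[i]),rect(l==i,z+.020,C))
d=silhouettes("pin","wrist")[0]["mask"]
for row in range(0,300,25):
    u=np.where(d[row])[0]
    if len(u): print(row,u[0],u[-1])
E
```

```text
21.67 [ 0.4186 -0.2893  0.1   ] yaw 111.81 tilt [ 0.0009 -0.0009] F [ 0.2 -0.6 -1.2] w 0.014 97.7 q [ 0.83  0.42 -0.42  2.04  0.25  0.73  0.63]
pin 0.85 [ 402.1 -245.8  158.6   16.8  -68.2] [253.8, 149.6, 30.7, 297.8]
[  28  117   67   55 2244] [ 57. 147.] [ 312.4 -264.5   29.5   22.4   -7.7]
[ 240  225   30   73 1939] [255. 260.] [ 418.3 -286.4   43.5   14.8  -68.2]
0 239 269
25 239 269
50 239 269
75 240 268
100 240 269
125 241 268
150 241 267
175 242 267
200 242 267
225 242 267
250 242 267
275 242 267
```

View pics/w13.png

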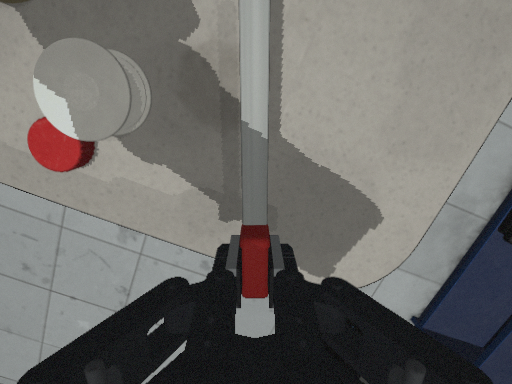

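```bash
python3 - <<'E'
from h import *
from scipy.optimize import least_squares
c=calibration("wrist");M=np.array(c["mount"])
def edges(f,r0,r1,cc):
    g=cv2.GaussianBlur(cv2.cvtColor(cv2.imread(f),cv2.COLOR_BGR2GRAY).astype(float),(0,0),1)
    dx=np.gradient(g,axis=1);out=[]
    for r in range(r0,r1,3):
        e=[]
        for lo,hi,sg in((cc-22,cc-6,1),(cc+6,cc+22,-1)):
            k=lo+np.argmax(np.abs(dx[r,lo:hi]));y0,y1,y2=np.abs(dx[r,k-1:k+2]);e.append(k+.5*(y0-y2)/(y0-2*y1+y2+1e-9))
        out.append((r,*e))
    return np.array(out)
def z_at(E,b):
    L=und(E[:,[1,0]]+[[-0,0]],c);Rr=und(E[:,[2,0]],c)
    w=(Rr-L)[:,0]+b/c["fx"];t=.014/w
    v=L[:,1];x=M[0,3]+t*(M[0,1]*v+M[0,2]);z=M[2,3]+t*(M[2,1]*v+M[2,2]);return x,z
for f,r0,r1,cc,b in(("pics/w12.png",5,165,258,0),("pics/w13.png",5,215,254,0)):
    E=edges(f,r0,r1,cc)
    for b in(-.5,0,.5):
        x,z=z_at(E,b);A=np.c_[x,np.ones(len(x))]
        s=least_squares(lambda p:A@p-z,[0,0],loss="soft_l1",f_scale=.002).x
        print(f,b,"slope deg",np.degrees(s[0]).round(2),"z at x=.02",s[0]*.02+s[1],"z at .12",s[0]*.12+s[1])
    mid=(E[:,1]+E[:,2])/2;print("mid",np.polyfit(E[:,0],mid,1))
E
```

```text
pics/w12.png -0.5 slope deg -8.48 z at x=.02 0.15674170383910166 z at .12 0.1419381007412496
pics/w12.png 0 slope deg -7.43 z at x=.02 0.14535616309481528 z at .12 0.132390507577987
pics/w12.png 0.5 slope deg -6.45 z at x=.02 0.13474958896211964 z at .12 0.12349300537373345
mid [-1.47396829e-03  2.58922339e+02]
pics/w13.png -0.5 slope deg 5.05 z at x=.02 0.005142043111512804 z at .12 0.01395747978786136
pics/w13.png 0 slope deg 5.29 z at x=.02 0.0019974487920446553 z at .12 0.011229576302283375
pics/w13.png 0.5 slope deg 5.52 z at x=.02 -0.001030533285123453 z at .12 0.00860240844388199
mid [6.57536539e-03 2.54034147e+02]
```

```bash
python3 -c "
from h import *
plan([((.4715,-.2222,.09),87.2,8),((.4715,-.2222,.0428),87.2,5)])"
```

```text
[-0.0, -0.0, 0.51, 0.0052, 0.0093, 0.001]
[-0.0, -0.0, 0.51, 0.0057, 0.0091, 0.001]
[-0.0, -0.0, 0.51, 0.0062, 0.0087, 0.0011]
[-0.0, -0.0, 0.51, 0.0066, 0.0084, 0.001]
[-0.0, -0.0, 0.52, 0.007, 0.008, 0.0011]
[-0.01, -0.0, 0.51, 0.0075, 0.0077, 0.001]
[-0.01, -0.01, 0.52, 0.0079, 0.0072, 0.0011]
[-0.0, -0.0, 0.51, 0.0083, 0.0068, 0.001] 

[-0.0, -0.0, 0.0, -0.0, 0.0, 0.0094]
[-0.0, -0.0, 0.0, -0.0, 0.0, 0.0095]
[-0.0, -0.0, 0.0, -0.0, 0.0, 0.0094]
[-0.0, -0.0, 0.0, -0.0, 0.0, 0.0095]
[-0.0, -0.0, 0.0, -0.0001, 0.0, 0.0094]
```

Emit:
apply_moves([
  [0,0,0.51,0.005,0.0093,0.001,-1],
  [0,0,0.51,0.0057,0.009,0.001,-1],
  [0,0,0.51,0.006,0.0087,0.001,-1],
  [0,0,0.51,0.0066,0.0084,0.001,-1],
  [0,0,0.52,0.007,0.008,0.001,-1],
  [0,0,0.51,0.0075,0.0077,0.001,-1],
  [0,0,0.52,0.008,0.0072,0.001,-1],
  [0,0,0.51,0.0083,0.0068,0.001,-1],
])

```text
clock: 22.48
tcp_pos: [0.4719, -0.2221, 0.0902]
orientation: [-2.275, -2.162, 0.002]
contact_force: [0.3, 0.9, -0.7]
grip_width: 0.0137
gripper_force: 97.7
```

Emit:
apply_moves([
  [0,0,0,0,0,0.01,-1],
  [0,0,0,0,0,0.015,-1],
  [0,0,0,0,0,0.012,-1],
  [0,0,0,0,0,0.01,-1],
  [0,0,0,0,0,0,-1],
  [0,0,0,0,0,0,-1],
  [0,0,0,0,0,0,-1],
  [0,0,0,0,0,0,-1],
])

```text
clock: 23.15
tcp_pos: [0.4729, -0.2233, 0.0452]
orientation: [2.274, 2.166, 0.001]
contact_force: [-0.2, -0.1, 0.3]
grip_width: 0.0135
gripper_force: 97.7
```

```bash
python3 - <<'E'
from h import *
o=st();a=grab_frame("top");s=grab_frame("scene");w=grab_frame("wrist");cv2.imwrite("pics/t14.png",a);cv2.imwrite("pics/s14.png",s);cv2.imwrite("pics/w14.png",w)
CT=cam("top");CS=cam("scene");CW=cam("wrist",o)
for n,C in(("top",CT),("scene",CS),("wrist",CW)):
    for t in("pin","pin_tip","holder_b"):
        try:
            for d in silhouettes(t,n)[:2]: print(n,t,round(d["p"],2),rect(d["mask"],.046 if t!="holder_b" else .035,C),np.round(d["extent"],1))
        except Exception as e: print(t,e)
ce=np.array([.4827,.034]);ya=np.radians(87.5);Y=np.array([np.cos(ya),np.sin(ya)])
for yy in(-.0705,-.0825):
    P=np.r_[ce+yy*Y,.042];print(yy,P.round(4),"top px",proj(P,CT).round(1),"scene",proj(P,CS).round(1))
st()
E
```

```text
23.15 [ 0.4729 -0.2233  0.0452] yaw 87.22 tilt [ 0.001  -0.0004] F [-0.2 -0.1  0.3] w 0.0135 97.7 q [ 0.57  0.51 -0.31  2.04  0.25  0.62  0.04]
top pin 0.55 [ 477.  -136.1  161.9   15.2   87.3] [313.8 171.2  73.   14. ]
top pin_tip 0.94 [ 477.1 -136.1  161.9   14.9   87.3] [315.9 172.9  70.9   9.7]
top holder_b 0.66 [482.8  30.3 119.5  60.2  87.3] [241.3 170.1  53.   24.9]
scene pin 0.64 [ 475.  -148.9  197.4   41.4  -84.4] [259.9 168.8  40.   26.3]
scene pin_tip 0.72 [ 475.1 -153.3  206.3   44.6  -83.9] [259.4 167.1  39.   24.8]
scene holder_b 0.55 [474.8  33.9 110.1  70.3  87. ] [220.2 194.2  39.1  22.7]
scene holder_b 0.51 [423.1  60.4  67.5  14.   87.4] [228.6 203.3  20.5   9.4]
wrist pin 0.75 [ 476.  -176.9  161.5   17.2   87.1] [254.5 148.9  35.8 297.8]
wrist pin_tip 0.94 [ 475.6 -176.9  161.5   16.5   87.2] [254.4 150.3  32.6 300.7]
-0.0705 [ 0.4796 -0.0364  0.042 ] top px [[269.7 170.9]] scene [[236.4 181.8]]
-0.0825 [ 0.4791 -0.0484  0.042 ] top px [[274.9 171.2]] scene [[239.5 180.4]]
23.75 [ 0.4725 -0.2229  0.0447] yaw 87.23 tilt [ 0. -0.] F [ 0.3  0.3 -0.7] w 0.0139 97.7 q [ 0.57  0.51 -0.31  2.04  0.25  0.62  0.04]
```

```bash
python3 - <<'E'
from h import *
CS=cam("scene");grab_frame("scene");
best=[d["mask"] for t in("pin","pin_tip") for d in silhouettes(t,"scene")[:1]]
o=st();z=o["tcp_pos"][2]-.0046
T=np.array(o["tcp_pos"]);a=np.radians(87.6);Y=np.array([np.cos(a),np.sin(a),0])
for m in best:
    cols=np.arange(240,270,3);rows=[np.where(m[:,c])[0] for c in cols]
    print([(int(c),float(r.mean()),len(r)) if len(r) else None for c,r in zip(cols,rows)])
for zz in(0,.004,.008):
    P=[T*[1,1,0]+Y*s+[0,0,z+zz] for s in(.03,.07,.11,.15,.174)];print(zz,proj(P,CS).round(1).tolist())
E
```

```text
23.9 [ 0.4725 -0.223   0.0447] yaw 87.23 tilt [0. 0.] F [-0.1  0.2 -0.6] w 0.0138 97.7 q [ 0.57  0.51 -0.31  2.04  0.25  0.62  0.04]
[(240, 178.0, 1), (243, 178.0, 5), (246, 177.0, 5), (249, 176.0, 5), (252, 174.0, 5), (255, 173.0, 5), (258, 172.0, 5), (261, 170.5, 4), (264, 169.5, 4), (267, 168.0, 5)]
[None, (243, 178.0, 5), (246, 177.0, 7), (249, 175.5, 6), (252, 174.5, 6), (255, 173.5, 6), (258, 172.0, 5), (261, 171.0, 5), (264, 170.0, 5), (267, 168.5, 4)]
0 [[274.0, 166.1], [264.9, 170.0], [255.4, 174.1], [245.6, 178.3], [239.5, 180.9]]
0.004 [[274.0, 164.8], [264.9, 168.7], [255.4, 172.8], [245.6, 177.0], [239.5, 179.6]]
0.008 [[274.0, 163.6], [264.9, 167.4], [255.4, 171.5], [245.5, 175.7], [239.4, 178.3]]
```

Emit:
apply_moves([
  [0,0,0,0,-0.0012,0.001,-1],
  [0,0,0,0,0,0.001,-1],
  [0,0,0,0,0,0,-1],
  [0,0,0,0,0,0,-1],
  [0,0,0,0,0,0,-1],
  [0,0,0,0,0,0,-1],
  [0,0,0,0,0,0,-1],
  [0,0,0,0,0,0,-1],
])

```text
clock: 24.57
tcp_pos: [0.4714, -0.2229, 0.0427]
orientation: [2.274, 2.167, 0.0]
contact_force: [-0.3, 0.2, -0.9]
grip_width: 0.0136
gripper_force: 97.7
```

Emit:
apply_moves([
  [0,0,0,0.004,0,0,-1],
  [0,0,0,0.005,0,0,-1],
  [0,0,0,0.005,0,0,-1],
  [0,0,0,0.005,0,0,-1],
  [0,0,0,0.005,0,0,-1],
  [0,0,0,0.004,0,0,-1],
  [0,0,0,0,0,0,-1],
  [0,0,0,0,0,0,-1],
])

```text
clock: 25.23
tcp_pos: [0.4728, -0.1946, 0.0427]
orientation: [2.274, 2.168, -0.0]
contact_force: [-0.3, -0.1, -0.9]
grip_width: 0.014
gripper_force: 97.7
```

Emit:
apply_moves([
  [0,0,0,0.01,0,0,-1],
  [0,0,0,0.015,-0.0001,0,-1],
  [0,0,0,0.02,-0.0001,0,-1],
  [0,0,0,0.02,-0.0001,0,-1],
  [0,0,0,0.02,-0.0001,0,-1],
  [0,0,0,0.015,-0.0001,0,-1],
  [0,0,0,0.005,0,0,-1],
  [0,0,0,0,0,0,-1],
])

```text
clock: 25.9
tcp_pos: [0.4774, -0.0884, 0.0428]
orientation: [-2.271, -2.17, -0.001]
contact_force: [0.3, -0.4, -0.8]
grip_width: 0.0139
gripper_force: 97.7
```

```bash
python3 - <<'E'
from h import *
o=st();a=grab_frame("wrist");cv2.imwrite("pics/w15.png",a);CW=cam("wrist",o)
for t in("pin",):
    for d in silhouettes(t,"wrist")[:1]: print(t,round(d["p"],2),rect(d["mask"],.046,CW),np.round(d["extent"],1))
grab_frame("top");CT=cam("top")
for d in silhouettes("pin","top")[:1]: print("top",d["p"],rect(d["mask"],.046,CT))
for d in silhouettes("holder_b","top")[:1]: print("top hb",d["p"],rect(d["mask"],.035,CT))
ce=np.array([.4827,.034]);ya=np.radians(87.5);Y=np.array([np.cos(ya),np.sin(ya)]);q=o["tcp_pos"][:2]-ce
print("TCP in cradle: along",q@Y,"across",q@[Y[1],-Y[0]])
E
```

```text
25.9 [ 0.4774 -0.0884  0.0428] yaw 87.38 tilt [0.0002 0.0005] F [ 0.3 -0.4 -0.8] w 0.0139 97.7 q [ 0.32  0.47 -0.32  2.13  0.26  0.58 -0.23]
pin 0.8 [482.1   4.3  67.6  14.8  86.9] [255.5 150.1  36.3 299.1]
top 0.61 [481.4  25.3 106.5  17.2  87.9]
top hb 0.69 [483.1  31.5 122.1  61.5  87.2]
TCP in cradle: along -0.1224821189079097 across 7.323235512332084e-05
```

Emit:
apply_moves([
  [0,0,0,0.004,0,0,-1],
  [0,0,0,0.005,0,0,-1],
  [0,0,0,0.005,0,0,-1],
  [0,0,0,0.005,0,0,-1],
  [0,0,0,0.005,0,0,-1],
  [0,0,0,0.004,0,0,-1],
  [0,0,0,0,0,0,-1],
  [0,0,0,0,0,0,-1],
])

```text
clock: 26.82
tcp_pos: [0.4787, -0.0617, 0.0427]
orientation: [2.274, 2.168, -0.0]
contact_force: [0.3, 0.0, -0.3]
grip_width: 0.0134
gripper_force: 97.7
```

Emit:
apply_moves([
  [0,0,0,0.002,0,0,-1],
  [0,0,0,0.001,0,0,-1],
  [0,0,0,0.001,0,0,-1],
  [0,0,0,0.001,0,0,-1],
  [0,0,0,0.001,0,0,-1],
  [0,0,0,0,0,0,-1],
  [0,0,0,0,0,0,-1],
  [0,0,0,0,0,0,-1],
])

```text
clock: 27.48
tcp_pos: [0.4789, -0.0561, 0.0427]
orientation: [2.275, 2.167, -0.0]
contact_force: [1.2, -0.5, -0.7]
grip_width: 0.0137
gripper_force: 97.7
```

Emit:
apply_moves([
  [0,0,0,0.001,0,0,-1],
  [0,0,0,0.001,0,0,-1],
  [0,0,0,0.001,0,0,-1],
  [0,0,0,0,0,0,-1],
  [0,0,0,0,0,0,-1],
  [0,0,0,0,0,0,-1],
  [0,0,0,0,0,0,-1],
  [0,0,0,0,0,0,-1],
])

```text
clock: 28.15
tcp_pos: [0.479, -0.0536, 0.0427]
orientation: [2.275, 2.166, -0.001]
contact_force: [0.5, -4.7, -0.8]
grip_width: 0.014
gripper_force: 97.8
```

Emit:
apply_moves([
  [0,0,0,0.001,0,0,-1],
  [0,0,0,0.001,0,0,-1],
  [0,0,0,0,0,0,-1],
  [0,0,0,0,0,0,-1],
  [0,0,0,0,0,0,-1],
  [0,0,0,0,0,0,-1],
  [0,0,0,0,0,0,-1],
  [0,0,0,0,0,0,-1],
])

```text
clock: 28.82
tcp_pos: [0.479, -0.0535, 0.0427]
orientation: [2.276, 2.164, -0.003]
contact_force: [0.3, -9.9, 0.2]
grip_width: 0.0134
gripper_force: 97.8
```

Emit:
apply_moves([
  [0,0,0,-0.001,0,0.001,-1],
  [0,0,0,-0.0005,0,0.001,-1],
  [0,0,0,0,0,0,-1],
  [0,0,0,0,0,0,-0.8],
  [0,0,0,0,0,0,-0.5],
  [0,0,0,0,0,0,-0.2],
  [0,0,0,0,0,0,0],
  [0,0,0,0,0,0,0],
])

```text
clock: 29.48
tcp_pos: [0.4792, -0.0517, 0.0408]
orientation: [-2.273, -2.168, -0.001]
contact_force: [-0.0, 0.5, -0.5]
grip_width: 0.0425
gripper_force: 0.0
```

Emit:
apply_moves([
  [0,0,0,0,0,0,0],
  [0,0,0,0,0,-0.008,0],
  [0,0,0,0,0,-0.02,0],
  [0,0,0,0,0,-0.03,0],
  [0,0,0,0,0,-0.03,0],
  [0,0,0,0,0,-0.02,0],
  [0,0,0,0,0,0,0],
  [0,0,0,0,0,0,0],
])

```text
clock: 30.15
tcp_pos: [0.48, -0.0525, 0.1502]
orientation: [2.273, 2.165, 0.003]
contact_force: [-1.0, -0.2, -0.7]
grip_width: 0.0428
gripper_force: 0.0
```

```bash
python3 - <<'E'
from h import *
o=st();a=grab_frame("wrist");cv2.imwrite("pics/w16.png",a);CW=cam("wrist",o)
for t,z in(("pin",.044),("holder_b",.035),("cradle",.01)):
    for d in silhouettes(t,"wrist")[:1]: print(t,round(d["p"],2),rect(d["mask"],z,CW),np.round(d["extent"],1))
m=redmask(a);n,l,s,c=cv2.connectedComponentsWithStats(m)
ce=np.array([.4827,.034]);ya=np.radians(87.5);Y=np.array([np.cos(ya),np.sin(ya)])
for i in range(1,n):
    if s[i,4]>60:
        k=np.argwhere(l==i)[:,::-1];P=toz(k,.060,CW)[:,:2]-ce;q=P@Y;print(s[i],rect(l==i,.06,CW),"along",q.min(),q.max(),"across",(P@[Y[1],-Y[0]]).mean())
t=grab_frame("top");CT=cam("top");cv2.imwrite("pics/t16.png",t)
for n_,z in(("pin",.044),("holder_b",.035),("loupe",.042),("blower",.05),("reel",.043)):
    for d in silhouettes(n_,"top")[:1]: print("top",n_,round(d["p"],2),rect(d["mask"],z,CT),np.round(d["extent"]))
st()
E
```

```text
30.15 [ 0.48   -0.0525  0.1502] yaw 87.22 tilt [ 0.0033 -0.0004] F [-1.  -0.2 -0.7] w 0.0428 0.0 q [ 0.31  0.29 -0.38  2.06  0.15  0.81 -0.21]
pin 0.72 [484.1  33.8 126.9  13.8  87.4] [253.2 110.5  20.2 218.3]
holder_b 0.72 [502.5  31.  119.4  24.7  87.6] [253.4  98.5  74.7 143.1]
cradle 0.59 [483.   34.3 170.4  91.8  87.2] [250.4  95.  100.1 180.4]
[244 181  18  39 660] [479.2 -54.2  37.   15.5  87.7] along -0.10670852555084183 -0.06974956465756767 across 0.000707618962697321
top pin 0.72 [483.2  35.9 118.7  18.2  87.5] [236. 167.  62.   9.]
top holder_b 0.7 [464.8  30.8 120.8  29.8  84.7] [241. 171.  51.  26.]
top loupe 0.58 [339.2 161.3  49.4  45.9  73. ] [183. 231.  26.  24.]
top blower 0.83 [293.  250.   61.2  60.8 -87.6] [142. 248.  24.  28.]
30.65 [ 0.4789 -0.0525  0.1483] yaw 87.23 tilt [-0.0008  0.0002] F [-0.2  0.3 -0.5] w 0.0427 0.0 q [ 0.31  0.29 -0.38  2.07  0.15  0.81 -0.21]
```

```bash
python3 -c "
from h import *
print(order.hand_in())"
```

```text
the job is handed in; nothing more can be done
None
```

The job is handed in at about 31 s of the 70 s: the card and second holder lie in the cradle in order, and the pin is through both plates with its handle against the end plate. The simulator returned no verdict. The last camera check agreed with this; I never moved near the loupe, blower or reel, and the reel was not picked up in that check.

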